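Reset the breaker behind the push-latch hatch

TASK

The breaker in the bench socket box has tripped: press down the front edge of that box's small hatch once, so that its push-push latch lets go, and take the finger away so the hatch springs open. Watch for about two seconds, without touching the box, that the hatch stays fully open; then push the round reset button under it all the way down. Press with closed fingers and grasp or lift nothing; leave the hatch open, keep the wide hatch of the battery box shut, and leave the loose things where they are.

Things in the scene. Friction and masses are not known exactly. Their poses are not given: they have to be found in the camera images.
- breaker_box: Grey socket box screwed to the bench, 100 mm deep (x) x 150 mm wide (y) x 62 mm high, with steel fixing ears 14 mm out at both sides; two round sockets on its front face (-x) and a small grey raised hatch, 64 mm wide, on top. Origin: centre of its underside; x points from front to back, y to its left, z up.
- battery_box: Grey box of the same size and material with upright vent slots on its front and a wide hatch, 124 mm wide, of the same kind on top, also on a push-push latch. It may stand left or right of the socket box. Origin and axes as there. Leave it alone.
- breaker_hatch (a joint): Angle (rad) of the small hatch, hinged at the back. 0 = shut, latched, its top 12 mm above the housing. Pressed it goes negative (about 2 N at the press spot): the latch lets go at about -0.1 (5 mm down there), hard stop at -0.19 (9 mm). When the finger withdraws, a spring swings it up and back in 1 to 2 s to 2.1, fully open, where it stays. Pushed shut to the stop it latches again.
- breaker_hatch_press (a point): The press spot on the small hatch: middle of its width, on its top face, 8 mm behind its free front edge and 48 mm in front of the hinge; three thin ribs mark it. Shut, it lies 74 mm above the bench. z is up when shut; the point turns with the hatch. The hatch is 56 mm from hinge to free edge.
- reset_button_top (a point): Centre of the top face of the white round reset button, 20 mm across, under the small hatch, in a well 60 mm (x) x 70 mm (y) and 22 mm deep. Tripped, its top is level with the top of the housing, 62 mm above the bench; pressed home 54 mm. It lies 30 mm in front of the hatch's hinge line.
- reset_button (a joint): Travel (m) of the reset button: 0 to 0.0015 = tripped (out), 0.008 = fully in. It moves against about 4 N of friction and stays where it is pushed.
- battery_hatch (a joint): Opening angle (rad) of the wide hatch; 0 = shut and latched, negative = pressed. Leave at 0.
- breaker_latch_pin (a joint): Sideways position (m) of the small pin inside the small hatch's latch; hidden, not to be handled. 0 = holding the hatch; above 0.006 while the released hatch opens through its first 0.17 rad; below 0.003 there if the hatch is forced open; below -0.004 with the hatch under 0.17 rad if it is pushed shut again.
- bench_screwdriver: Loose screwdriver, 235 mm long and 35 mm high, lying front to back between the two boxes. Origin: centre of its underside. Leave alone.
- tape_roll: Loose roll of masking tape, 96 mm across, 25 mm high, lying flat behind the boxes. Origin: centre of its underside. Leave alone.
- wood_block: Loose wooden offcut 75 x 83 x 40 mm, behind the boxes to the right. Origin: centre of its underside. Leave alone.
- measure: Loose tape measure 58 x 77 x 62 mm at the left. Origin: centre of its underside. Leave alone.
- dish: Loose round steel dish of screws, 86 mm across, 26 mm high, behind the boxes. Origin: centre of its underside. Leave alone.
- green_mug: Loose green mug, 96 mm high, at the back. Origin: centre of its underside. Leave alone.
- glue: Loose white glue bottle, 57 mm across, 170 mm high, at the back. Origin: centre of its underside. Leave alone.

How it is judged (in metres and radians):
On the way, in this order (a step that is already met when the one before it is completed fails the run):
1. the small hatch is pressed in past its latch (value of joint breaker_hatch below -0.06 rad).
2. the small hatch has sprung fully open and stays so for a second with nothing touching the box, the button still out (value of joint breaker_hatch above 1.95 rad and contact force between each of the arm, the fingers and breaker_box below 0.1 N and value of joint reset_button below 0.003 m), for 1 s.
3. the reset button is pushed home (value of joint reset_button above 0.0065 m), for 0.1 s.
At the end, for the whole second after the job is handed in: The small hatch stands open (above 1.95 rad), the reset button is in (at least 6.5 of its 8 mm), and the wide hatch is shut (within 0.05 rad) (value of joint breaker_hatch above 1.95 rad and value of joint reset_button above 0.0065 m and value of joint battery_hatch between -0.05 and 0.05 rad); the robot touches nothing.
It fails at once if the small hatch was forced open without its latch, or pushed shut again after it had opened (it is pressed once) ((value of joint breaker_hatch between 0.04 and 0.17 rad and value of joint breaker_latch_pin below 0.003 m) or (value of joint breaker_hatch below 0.17 rad and value of joint breaker_latch_pin below -0.004 m)).
It fails at once if the wide hatch of the battery box was pressed or opened (value of joint battery_hatch above 0.06 rad or value of joint battery_hatch below -0.06 rad).
It fails at once if a loose bystander was shoved, lifted or carried more than 30 mm (distance of any of bench_screwdriver, tape_roll, wood_block, measure, dish, green_mug, glue from where it was at the start of the episode above 0.03 m).
It also fails if it takes over 45 s, if anything falls off the work surface, if the arm or the gripper's body presses on something with over 40 N, if the wrist force passes 120 N, or if a joint passes its speed limit or range.

ROBOT

A 6-joint arm with a two-finger parallel gripper is mounted at the origin on a cart in front of the work surface, level with it; the furniture and walls round the work are solid. World frame = base frame: x ahead of the robot, y to its left, z up, the work surface at z = 0. Lengths are in mm, angles in rad, forces in N, time in s.
With the tool pointing down it reaches from about 400 to 825 mm from the base axis. Payload 7 kg.
Tool frame: the origin (TCP) lies midway between the tips of the shut fingers; the grasp point (between the pads) lies 19 mm behind it; z points along the fingers, y is the direction in which the jaws open and shut (so a half turn about z gives the same grasp; the last joint's range is limited). The gripper opens to 85 mm and grips with 20 to 120 N. Pads are 22 mm wide; open, the fingers measure 114 mm over their backs; the gripper's body (76 mm by 85 mm) begins 54 mm behind the grasp point. The pads swing forward as they close: fully open they stand 13 mm farther back than shut.
Start: joints at [-1.024, 0.359, 0.012, 0, -1.224, -0.288], TCP at [172.72, -652.505, 231.302] pointing down, gripper open.
Joint ranges: [-3.07, 3.07], [-1.43, 2.12], [-1.02, 1.25], [-3.03, 1.67], [-3.05, -0], [-3.03, 3.03]. Speed limits (rad/s): [2.39, 2.39, 3.01, 3.14, 3.14, 3.14].

INTERFACE

Orientations are given as [roll, pitch, yaw] about the fixed x, y, z axes, in that order (R = Rz(yaw) Ry(pitch) Rx(roll)).
In Python, from rig import readout, cams, robot, spotter gives the robot as it stands.
- The arm moves only by the tool carry_out, never from a script. Its argument "moves" is a list of rows, each a list of 3 entries, a list of its own where there are three numbers: the opening, from -1 (shut) to 1 (fully open), so that 0 is half open, then the shift along the world's x, y, z in mm, then the turn about the world's z in rad. In form: [[hand, [x, y, z], roll], ...]. A call has exactly 10 rows; each row is the pose to reach, as a shift and turn from the pose commanded when the call began; what a row does not reach only later rows make up. A row lasts 1/10 s, in which the tool goes at most 50 mm and 8.59 degrees, less where a joint would pass 70% of its speed; a pose out of reach is approached as far as the arm can. A call with a gripper value outside its range is refused whole. The fingers move at their own pace and stop on an object; "force" is the grip in N (left out, the last holds). Time passes only in rows, so rows that repeat a pose let the fingers close, or fill a call up. It gives the time, the measured TCP pose, the force and the opening at its end, in the units of the state.
- readout.get_state(): the state, without advancing time (a new reading comes with each control period).
- cams.capture(name): name is "side" or "top"; returns the picture (400x640x3 uint8, red, green, blue); there is no depth.
- cams.calibration(name): a dict with "fx", "fy", "cx", "cy" (pixels), "k1" (the pictures are not rectified: a ray, as slopes to the right and down, at radius r is drawn at 1 + k1 r^2 times it, then the intrinsics apply), "R" (3x3) and "t" (3): a world point X has camera coordinates R X + t. Camera axes: x right, y down, z forward; pixel columns grow to the right and rows downward; lengths in mm; the calibration is good to about 2 mm. A picture is of the moment at which its call begins. calibration takes no time and is no camera call.
- robot.finish_job(): hands the job in, once; it reports no verdict.
Trained networks look in the newest picture that a camera, given by its name, has taken for a name from the list of things; names that differ only in an ending like _2 or _b are one class to them, and where a whole thing is asked for, a point or a joint stands for the part that bears it (a point fixed in the world has none). Each returns a list of dicts, best first, with "p" (0 to 1); they miss things now and then, are a little off and sometimes report something else, mostly with a low value. They report only what shows in the picture. A call takes as long as a camera call.
- spotter.look_for(camera, label): "position" ([column, row] as shares, 0 to 1, of the picture: columns of its width, rows of its height, amid what is visible of it).
- spotter.mark_of(camera, label): "position" ([column, row] as shares, 0 to 1, of the picture: columns of its width, rows of its height: a listed point, or the origin of a listed thing).
The state is a dict: "time": time; "qpos": joint angles; "dq": joint speeds; "tau": joint torques, N m; "position": TCP position; "ee_rot": TCP orientation; "contact_force": force on the tool from outside, world axes, zero at the start; "ft_torque": the same for the moment, N m; "width": opening from 0.0 (shut) to 1.0 (fully open).
Only numpy, scipy, OpenCV 4.12 (cv2) and the standard library are available. Lean on these libraries where they do the work, as an engineer would, in place of code of your own. Each camera call takes 0.05 s, during which the arm holds its last target.

## Working session

There is one attempt and no reset: what is moved stays moved. The work goes in short steps, Python scripts to look and compute and a tool call to move; the robot and the scene stay as the last step left them, time stands still between calls to the robot, and variables do not carry over. Pictures are saved under pics/ and viewed, and the job is handed in when it is done.

Besides the shell and the picture viewer there is one more tool, called after "Call:" as name(argument=value, ...) on one line, values as JSON. carry_out: Moves the arm, as the interface text tells. Its arguments: {"type":"object","properties":{"moves":{"type":"array","items":{"type":"array"}},"force":{"type":"number"}},"required":["moves"]}

```bash
mkdir -p pics; cat > h.py <<'E'
import numpy as np, cv2
from rig import readout, cams, robot, spotter
def ray(cam,u,v):
    c=cams.calibration(cam); K=np.array([[c['fx'],0,c['cx']],[0,c['fy'],c['cy']],[0,0,1.]])
    p=cv2.undistortPoints(np.array([[[u,v]]],float),K,np.array([c['k1'],0,0,0.]))[0,0]
    R=np.array(c['R']);t=np.array(c['t']);return -R.T@t, R.T@np.array([p[0],p[1],1])
def at_z(cam,u,v,z):
    o,d=ray(cam,u,v); return o+d*(z-o[2])/d[2]
def proj(cam,X):
    c=cams.calibration(cam); K=np.array([[c['fx'],0,c['cx']],[0,c['fy'],c['cy']],[0,0,1.]])
    R=np.array(c['R']);t=np.array(c['t'],float)
    # k1 by polynomial on undistorted slopes
    return cv2.projectPoints(np.array([X],float),cv2.Rodrigues(R)[0],t,K,np.array([c['k1'],0,0,0.]))[0][0,0]
def snap(cam,name):
    im=cams.capture(cam); cv2.imwrite(f'pics/{name}.png',im[:,:,::-1]); return im
E
python3 - <<'E'
from h import *
for c in ('top','side'):
    snap(c,c+'0')
    for l in ('breaker_hatch_press','breaker_box','battery_box','reset_button_top'):
        for d in spotter.mark_of(c,l)[:3]:
            u,v=d['position'][0]*640,d['position'][1]*400
            z={'breaker_hatch_press':74,'reset_button_top':62}.get(l,0)
            print(c,l,round(d['p'],2),round(u,1),round(v,1),at_z(c,u,v,z).round(1))
s=readout.get_state();print(s)
for c in ('top','side'): print(cams.calibration(c))
E
```

```text
top breaker_hatch_press 0.72 380.8 251.3 [475.8 -12.6  74. ]
top breaker_box 0.82 377.8 242.7 [503.6 -13.9   0. ]
top battery_box 0.75 271.8 229.4 [538.  281.2   0. ]
side breaker_hatch_press 0.73 389.5 179.9 [476.6  -5.3  74. ]
side breaker_box 0.85 379.3 186.6 [502.3 -14.9   0. ]
side battery_box 0.93 309.1 260.0 [540.7 282.9   0. ]
side battery_box 0.2 274.1 317.8 [525.3 457.    0. ]
side reset_button_top 0.34 362.0 123.6 [ 641.2 -135.2   62. ]
{'time': 0.5, 'qpos': array([-1.02388572e+00,  3.58618583e-01,  1.18409467e-02, -3.42935941e-05,
       -1.22408406e+00, -2.88087908e-01]), 'dq': array([ 0.00304801, -0.00157644,  0.00134592, -0.00040357,  0.00167563,
        0.00012997]), 'tau': array([ 7.12875735e-04, -5.82394195e+01,  2.93428123e+01,  6.93645090e+00,
       -1.05586496e-03,  3.48912195e-06]), 'position': array([ 172.72601997, -652.47325591,  231.25828489]), 'ee_rot': array([ 3.14152082e+00,  1.23505711e-05, -2.88278161e+00]), 'contact_force': array([-0.12801451,  0.19158688,  0.59890356]), 'ft_torque': array([-0.0186606 ,  0.00681085,  0.01346194]), 'width': 1.000571387967137}
{'fx': 493.22494054577874, 'fy': 493.22494054577874, 'cx': 319.8271002599668, 'cy': 195.39510346447187, 'k1': -0.07683884889058261, 'R': array([[ 0.00876903, -0.99994761,  0.00528028],
       [-0.98600308, -0.00952572, -0.16645473],
       [ 0.16649631, -0.00374672, -0.98603496]]), 't': array([ 142.66430462,  627.8649648 , 1283.85294345])}
{'fx': 454.3460555656133, 'fy': 454.3460555656133, 'cx': 311.2820102084254, 'cy': 196.13919636306244, 'k1': -0.07253109133335602, 'R': array([[-0.82395607, -0.56661374,  0.00672765],
       [-0.49742393,  0.71755324, -0.48753132],
       [ 0.2714145 , -0.40505088, -0.87307958]]), 't': array([ 600.17310317,  233.21479452, 1155.75905293])}
```

```bash
python3 - <<'E'
import cv2
a=cv2.imread('pics/top0.png');b=cv2.imread('pics/side0.png')
cv2.imwrite('pics/crop_top.png',cv2.resize(a[190:310,300:460],None,fx=5,fy=5,interpolation=2))
cv2.imwrite('pics/crop_side.png',cv2.resize(b[110:230,300:460],None,fx=5,fy=5,interpolation=2))
E
```

```text
(no output)
```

View pics/top0.png

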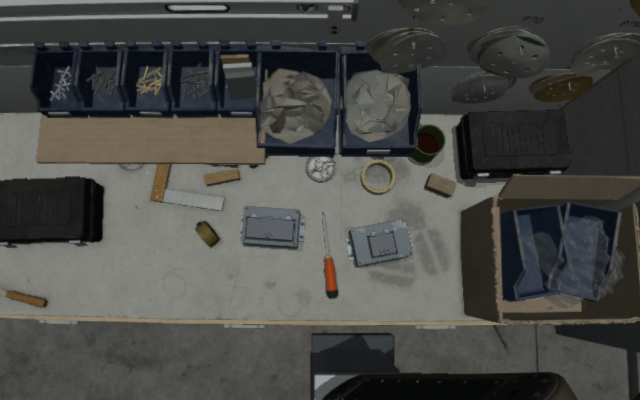

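View pics/crop_top.png

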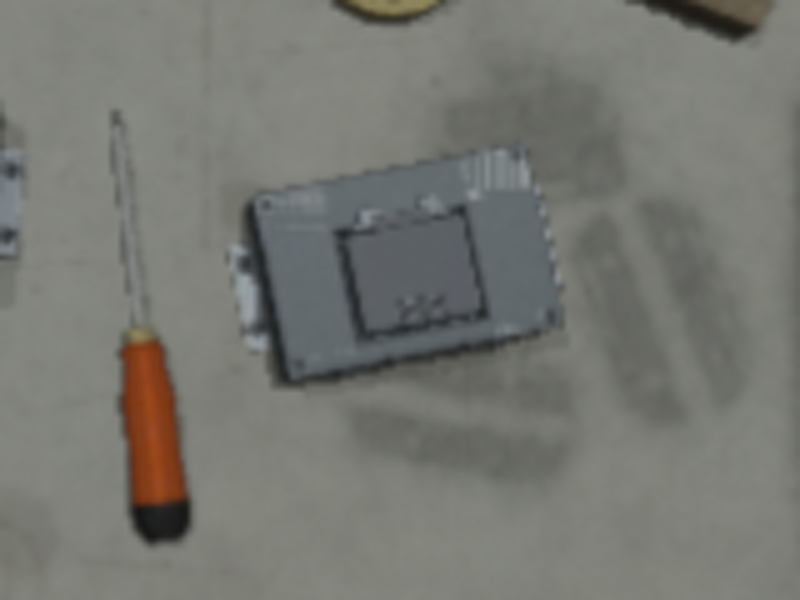

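View pics/crop_side.png

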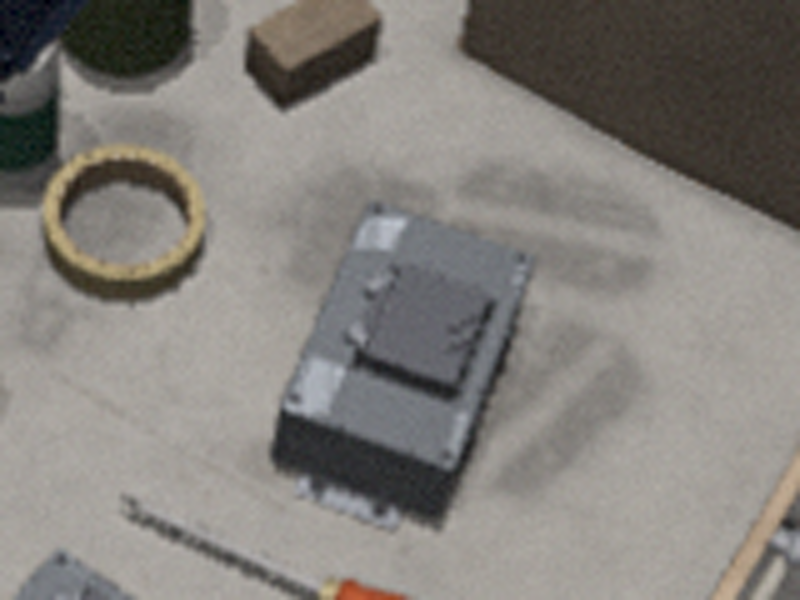

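View pics/side0.png

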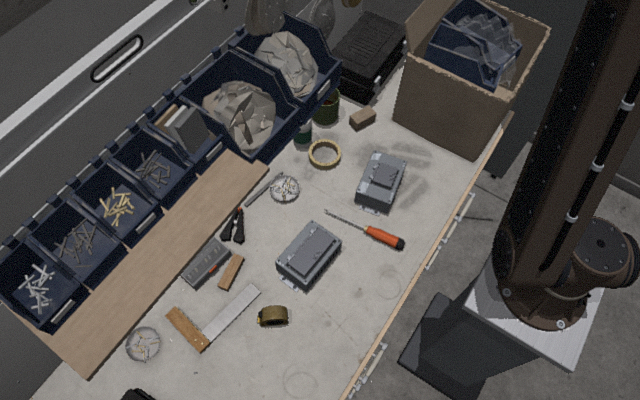

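The small-hatch box is the right-hand one, with hatch corners in the top picture near (368,237), (393,231), (397,253) and (372,258), and ribs at about (384,251). I'll fit the box pose from its corners.

```bash
cat > fit.py <<'E'
from h import *
from scipy.optimize import least_squares
# crop corner -> px ; model in box frame (x back,y left,z up)
T=lambda p:(300+(p[0]+.5)/5-.5,190+(p[1]+.5)/5-.5)
S=lambda p:(300+(p[0]+.5)/5-.5,110+(p[1]+.5)/5-.5)
# housing top corners: back-left, back-right, front-right, front-left
ht=[(50,75,62),(50,-75,62),(-50,-75,62),(-50,75,62)]
tc=[(252,200),(522,148),(560,322),(290,380)]
sc=[(283,410),(372,207),(530,260),(447,465)]
def X(p,m):
    c,s=np.cos(p[2]),np.sin(p[2]); return [p[0]+c*m[0]-s*m[1],p[1]+s*m[0]+c*m[1],m[2]]
def fit(obs):
    f=lambda p:np.concatenate([proj(c,X(p,m))-uv for c,uv,m in obs])
    r=least_squares(f,[503,-14,0.2]);return r
ot=[('top',T(a),m) for a,m in zip(tc,ht)]; os_=[('side',S(a),m) for a,m in zip(sc,ht)]
for o in (ot,os_,ot+os_):
    r=fit(o);print(r.x.round(3),np.abs(r.fun).max().round(2))
p=r.x
Ri=lambda P:(np.array([[np.cos(p[2]),np.sin(p[2])],[-np.sin(p[2]),np.cos(p[2])]])@(np.array(P[:2])-p[:2])).round(1)
for n,q in zip(['bl','br','fr','fl','ribs'],[(340,235),(465,207),(487,315),(362,340),(420,307)]):
    P=at_z('top',*T(q),74);print('top hatch',n,P.round(1),Ri(P))
for n,q in zip(['bl','br','fr','fl','ribs'],[(357,345),(395,265),(497,305),(457,388),(465,332)]):
    P=at_z('side',*S(q),74);print('side hatch',n,P.round(1),Ri(P))
E
python3 fit.py
```

```text
[ 5.01083e+02 -1.46230e+01  2.06000e-01] 1.08
[ 5.03416e+02 -1.09720e+01  1.99000e-01] 1.9
[ 5.02287e+02 -1.30710e+01  2.02000e-01] 1.97
top hatch bl [514.1  21.8  74. ] [18.6 31.8]
top hatch br [529.4 -44.4  74. ] [ 20.3 -36.1]
top hatch fr [472.7 -55.2  74. ] [-37.5 -35.3]
top hatch fl [459.2  10.6  74. ] [-37.5  31.9]
top hatch ribs [476.6 -20.   74. ] [-26.5  -1.6]
side hatch bl [519.9  19.7  74. ] [23.8 28.6]
side hatch br [529.1 -36.8  74. ] [ 21.5 -28.6]
side hatch fr [470.  -46.2  74. ] [-38.3 -25.9]
side hatch fl [462.   12.2  74. ] [-34.4  32.9]
side hatch ribs [475.8 -21.   74. ] [-27.5  -2.4]
```

```bash
python3 - <<'E'
from h import *
im=cv2.imread('pics/side0.png')
cv2.imwrite('pics/crop_side2.png',cv2.resize(im[0:200,360:640],None,fx=2.8,fy=2.8,interpolation=2))
im2=cv2.imread('pics/top0.png')
cv2.imwrite('pics/crop_top2.png',cv2.resize(im2[160:400,420:640],None,fx=2.5,fy=2.5,interpolation=2))
for P in [(173,-652,231),(475,-17,74),(320,-340,231),(0,0,0)]:
    print(P,proj('top',P),proj('side',P))
# box bottom guess
for q in [(475,158),(513,115),(395,112)]: print('side z0',at_z('side',*q,0).round(0))
for q in [(497,318),(463,290),(497,198),(640,318)]: 
    for z in (0,100,200,300): print('top',q,z,at_z('top',*q,z).round(0))
E
```

```text
(173, -652, 231) [662.33020451 377.97055465] [597.07248848  46.69203145]
(475, -17, 74) [382.47269789 251.60840211] [392.15273263 177.17517555]
(320, -340, 231) [531.73261456 316.06301017] [511.9994303   89.27771962]
(0, 0, 0) [373.5760104  431.94381593] [541.90754211 285.75548498]
side z0 [ 315. -266.    0.]
side z0 [ 282. -492.    0.]
side z0 [ 600. -281.    0.]
top (497, 318) 0 [ 298. -342.    0.]
top (497, 318) 100 [ 306. -305.  100.]
top (497, 318) 200 [ 314. -269.  200.]
top (497, 318) 300 [ 322. -233.  300.]
top (463, 290) 0 [ 375. -249.    0.]
top (463, 290) 100 [ 377. -219.  100.]
top (463, 290) 200 [ 379. -190.  200.]
top (463, 290) 300 [ 381. -161.  300.]
top (497, 198) 0 [ 633. -356.    0.]
top (497, 198) 100 [ 616. -319.  100.]
top (497, 198) 200 [ 599. -282.  200.]
top (497, 198) 300 [ 583. -245.  300.]
top (640, 318) 0 [ 293. -758.    0.]
top (640, 318) 100 [ 301. -692.  100.]
top (640, 318) 200 [ 309. -625.  200.]
top (640, 318) 300 [ 318. -558.  300.]
```

View pics/crop_side2.png

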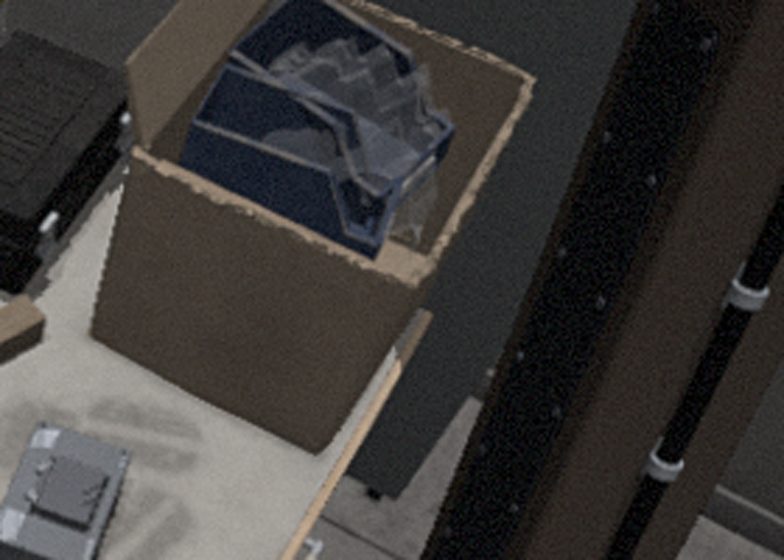

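View pics/crop_top2.png

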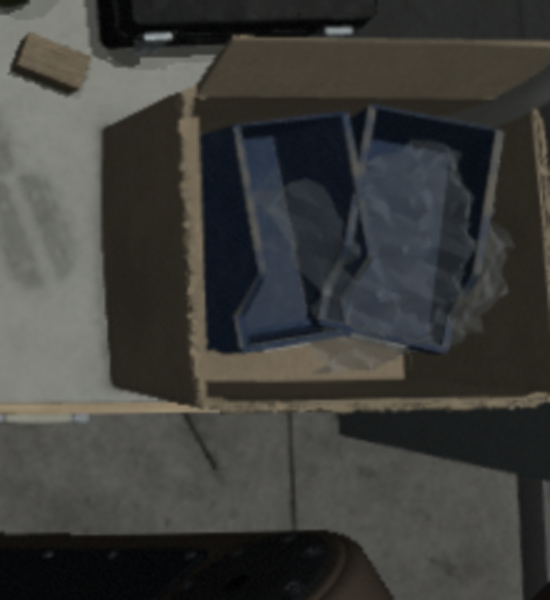

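```bash
python3 - <<'E'
from h import *
def tri(a,b):
    o1,d1=ray('top',*a);o2,d2=ray('side',*b)
    A=np.stack([d1,-d2],1);s=np.linalg.lstsq(A,o2-o1,rcond=None)[0]
    P,Q=o1+d1*s[0],o2+d2*s[1];return ((P+Q)/2).round(0),np.linalg.norm(P-Q).round(1)
T=lambda x,y:(420+x/2.5,160+y/2.5); S=lambda x,y:(360+x/2.8,y/2.8)
print(tri(T(200,403),S(425,283)))   # front-left top
print(tri(T(188,92),S(133,150)))    # back-left top
print(tri(T(110,385),S(316,452)))   # front-left bottom
print(tri(T(350,110),S(235,50)), tri(T(500,130),S(315,0)))
# wood block not near; glue/mug heights not relevant
E
```

```text
(array([ 309., -248.,  280.]), np.float64(8.5))
(array([ 593., -251.,  271.]), np.float64(5.6))
(array([ 313., -248.,    5.]), np.float64(5.6))
(array([ 566., -382.,  314.]), np.float64(3.4)) (array([ 549., -542.,  283.]), np.float64(14.1))
```

The carton corner is at about (310, -248), 280 mm high, so I'll lift first, then cross above it with the fingers shut.

Call:
carry_out(moves=[[-1,[0,0,30],0],[-1,[0,0,70],0],[-1,[0,0,115],0],[-1,[0,0,155],0],[-1,[0,0,180],-0.02],[-1,[10,20,180],-0.04],[-1,[25,52,180],-0.06],[-1,[42,88,180],-0.06],[-1,[59,124,180],-0.06],[-1,[70,150,180],-0.06]], force=40)

```text
time: 1.5
position: [243.2, -500.7, 411.7]
ee_rot: [-3.141, 0.001, -2.942]
contact_force: [0.0, -0.2, 0.1]
width: 0.002
```

Call:
carry_out(moves=[[-1,[12,25,0],0],[-1,[31,65,0],0],[-1,[51,107,0],0],[-1,[71,149,0],0],[-1,[92,192,0],0],[-1,[113,236,0],0],[-1,[134,280,0],0],[-1,[155,324,0],0],[-1,[173,362,0],0],[-1,[185,388,0],0]])

```text
time: 2.5
position: [428.3, -112.1, 411.6]
ee_rot: [3.141, 0.001, -2.941]
contact_force: [0.1, -0.5, -0.1]
width: -0.003
```

Call:
carry_out(moves=[[-1,[15,30,0],0],[-1,[32,65,-15],0],[-1,[43,87,-50],0],[-1,[47,94,-95],0],[-1,[47,94,-140],0],[-1,[47,94,-185],0],[-1,[47,94,-230],0],[-1,[47,94,-265],0],[-1,[47,94,-290],0],[-1,[47,94,-300],0]])

```text
time: 3.5
position: [473.3, -20.9, 109.1]
ee_rot: [-3.141, -0.004, -2.943]
contact_force: [0.0, -0.2, -0.0]
width: 0.004
```

```bash
python3 - <<'E'
from h import *
s=readout.get_state();print(s['time'],s['position'],s['ee_rot'],s['contact_force'])
a=snap('top','t1');b=snap('side','s1')
m=np.hstack([cv2.resize(a[190:310,310:430],(400,400),interpolation=2),cv2.resize(b[90:210,320:440],(400,400),interpolation=2)])
cv2.imwrite('pics/m1.png',m[:,:,::-1])
P=s['position'];print(proj('top',P),proj('side',P), proj('side',(475,-17,74)))
E
```

```text
3.5 [473.27577149 -20.91431816 109.11723426] [-3.14129802 -0.00366501 -2.94306715] [ 0.01018728 -0.2473723  -0.00890421]
[385.80708245 251.55314328] [395.58712261 169.49704464] [392.15273263 177.17517555]
```

View pics/m1.png

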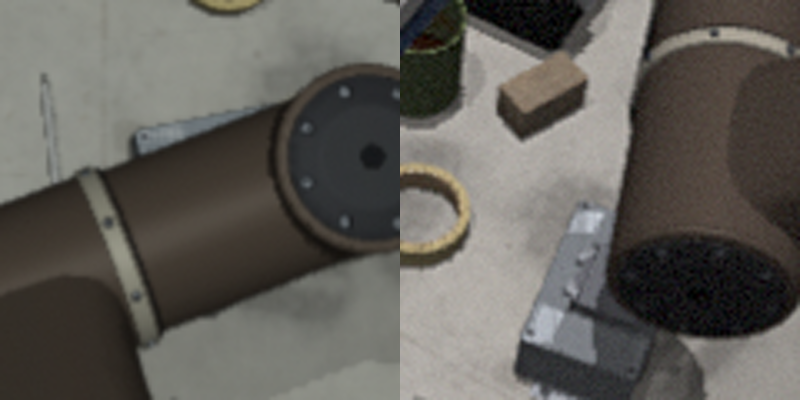

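Both cameras are blocked here by the arm, so I'll rely on the fitted pose and force.

Call:
carry_out(moves=[[-1,[0,0,-8],0],[-1,[0,0,-18],0],[-1,[0,0,-26],0],[-1,[0,0,-30],0],[-1,[0,0,-32],0],[-1,[0,0,-32],0],[-1,[0,0,-32],0],[-1,[0,0,-32],0],[-1,[0,0,-32],0],[-1,[0,0,-32],0]])

```text
time: 4.6
position: [474.8, -20.5, 79.5]
ee_rot: [3.142, 0.0, -2.943]
contact_force: [-0.6, 0.3, 0.1]
width: -0.001
```

Call:
carry_out(moves=[[-1,[0,0,-3],0],[-1,[0,0,-5],0],[-1,[0,0,-6],0],[-1,[0,0,-7],0],[-1,[0,0,-8],0],[-1,[0,0,-9],0],[-1,[0,0,-9],0],[-1,[0,0,-9],0],[-1,[0,0,-9],0],[-1,[0,0,-9],0]])

```text
time: 5.6
position: [474.7, -20.5, 70.3]
ee_rot: [-3.142, -0.0, -2.943]
contact_force: [-1.2, -0.1, 2.4]
width: -0.003
```

Contact has been made (2.4 N at z≈70). I'll press 4 mm deeper before withdrawing.

Call:
carry_out(moves=[[-1,[0,0,-1],0],[-1,[0,0,-2],0],[-1,[0,0,-3],0],[-1,[0,0,-4],0],[-1,[0,0,-4],0],[-1,[0,0,-4],0],[-1,[0,0,-4],0],[-1,[0,0,-4],0],[-1,[0,0,-4],0],[-1,[0,0,-4],0]])

```text
time: 6.6
position: [474.7, -20.5, 66.3]
ee_rot: [3.142, 0.0, -2.943]
contact_force: [-1.8, -1.0, 1.9]
width: 0.0
```

Call:
carry_out(moves=[[-1,[0,0,25],0],[-1,[0,0,70],0],[-1,[0,0,120],0],[-1,[0,0,170],0],[-1,[0,0,220],0],[-1,[-5,-15,265],0],[-1,[-12,-50,305],0],[-1,[-20,-90,335],0],[-1,[-28,-130,350],0],[-1,[-35,-160,355],0]])

```text
time: 7.6
position: [440.2, -182.5, 424.2]
ee_rot: [-3.14, 0.005, -2.943]
contact_force: [1.5, -0.5, -0.7]
width: -0.005
```

Call:
carry_out(moves=[[-1,[-5,-15,0],0],[-1,[-8,-30,0],0],[-1,[-8,-30,0],0],[-1,[-8,-30,0],0],[-1,[-8,-30,0],0],[-1,[-8,-30,0],0],[-1,[-8,-30,0],0],[-1,[-8,-30,0],0],[-1,[-8,-30,0],0],[-1,[-8,-30,0],0]])

```text
time: 8.6
position: [431.7, -210.4, 421.3]
ee_rot: [3.142, 0.0, -2.943]
contact_force: [0.2, -0.4, 1.5]
width: -0.001
```

```bash
cat > look.py <<'E'
from h import *
import sys
n=sys.argv[1]
s=readout.get_state();print(s['time'],s['position'],s['contact_force'])
a=snap('top','t'+n);b=snap('side','s'+n)
m=np.hstack([cv2.resize(a[195:295,330:430],(400,400),interpolation=2),cv2.resize(b[120:220,330:430],(400,400),interpolation=2)])
cv2.imwrite(f'pics/m{n}.png',m[:,:,::-1])
for c in ('top','side'):
    for d in spotter.mark_of(c,'reset_button_top')[:2]:
        u,v=d['position'][0]*640,d['position'][1]*400
        print(c,round(d['p'],2),round(u,1),round(v,1),at_z(c,u,v,62).round(1))
E
python3 look.py 2
```

```text
8.6 [ 431.74910798 -210.40562258  421.3104256 ] [ 0.22154516 -0.37849112  1.46472914]
side 0.56 387.2 175.6 [490.8 -21.2  62. ]
```

View pics/m2.png

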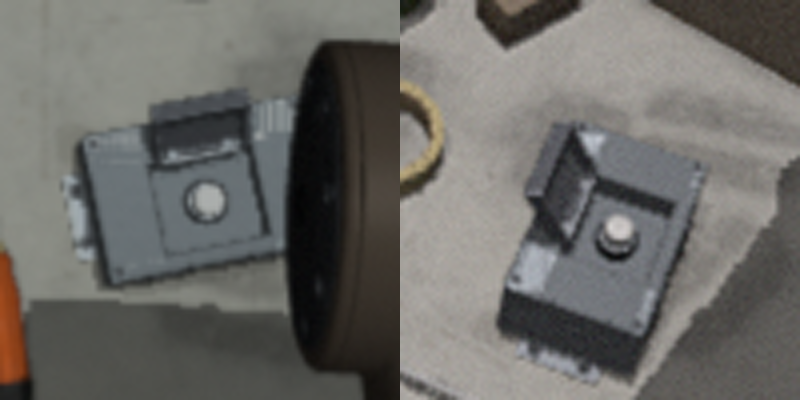

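The hatch stands fully open. The white button shows at about (382,245) in the top view and (385,176) in the side view. I'll wait 2 s without touching and measure the button.

Call:
carry_out(moves=[[-1,[0,0,0],0],[-1,[0,0,0],0],[-1,[0,0,0],0],[-1,[0,0,0],0],[-1,[0,0,0],0],[-1,[0,0,0],0],[-1,[0,0,0],0],[-1,[0,0,0],0],[-1,[0,0,0],0],[-1,[0,0,0],0]])

```text
time: 9.8
position: [431.7, -210.5, 421.3]
ee_rot: [3.142, 0.0, -2.943]
contact_force: [0.3, -0.1, -0.5]
width: 0.004
```

Call:
carry_out(moves=[[-1,[0,0,0],0],[-1,[0,0,0],0],[-1,[0,0,0],0],[-1,[0,0,0],0],[-1,[0,0,0],0],[-1,[0,0,0],0],[-1,[0,0,0],0],[-1,[0,0,0],0],[-1,[0,0,0],0],[-1,[0,0,0],0]])

```text
time: 10.8
position: [431.7, -210.5, 421.3]
ee_rot: [3.142, 0.0, -2.943]
contact_force: [0.0, 0.4, -0.7]
width: -0.005
```

```bash
python3 look.py 3; python3 - <<'E'
from h import *
for n,c,(x0,y0,x1,y1) in (('t3','top',(365,235,395,258)),('s3','side',(372,165,398,190))):
    im=cv2.imread(f'pics/{n}.png').astype(int).sum(2)[y0:y1,x0:x1]
    m=(im>430).astype(np.uint8); k,l,st,ce=cv2.connectedComponentsWithStats(m)
    for i in range(1,k):
        if st[i,4]>10:
            u,v=ce[i]+[x0,y0]; print(c,st[i],u.round(1),v.round(1),at_z(c,u,v,62).round(1))
p=[502.3,-13.1,.202]
c_,s_=np.cos(p[2]),np.sin(p[2])
print('pred',p[0]-11*c_,p[1]-11*s_)
E
```

```text
10.8 [ 431.72612652 -210.51857265  421.30099882] [ 0.03692076  0.41251547 -0.67816656]
top 0.39 382.2 245.3 [492.3 -18.   62. ]
side 0.5 385.5 176.8 [492.7 -15.1  62. ]
top [14  6  7  7 36] 381.9 244.4 [494.8 -17.2  62. ]
side [10  9  6  6 33] 384.4 176.4 [495.7 -14.5  62. ]
pred 491.52365992756756 -15.306919718360053
```

View pics/m3.png

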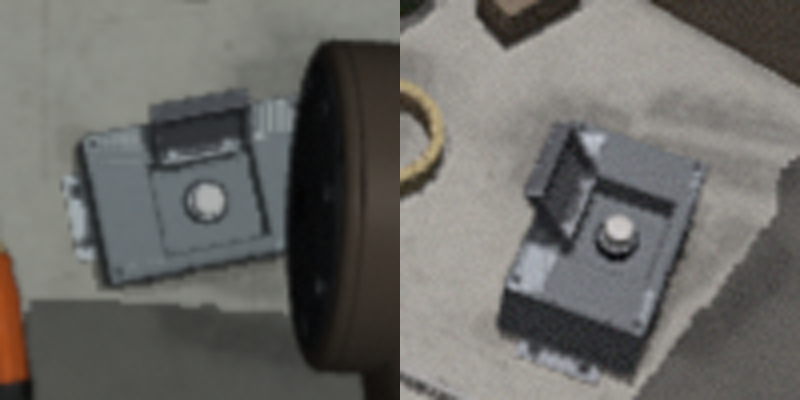

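The hatch is still open after 2 s. The button is at about (493.5, -16); I'll aim about 5 mm in front of its centre to keep the gripper clear of the raised hatch.

Call:
carry_out(moves=[[-1,[8,25,0],0],[-1,[20,65,0],0],[-1,[32,110,0],0],[-1,[44,150,0],0],[-1,[53,180,0],0],[-1,[57,193,-15],0],[-1,[57,193,-50],0],[-1,[57,193,-95],0],[-1,[57,193,-140],0],[-1,[57,193,-180],0]])

```text
time: 12.0
position: [488.1, -17.5, 239.4]
ee_rot: [3.141, -0.0, -2.943]
contact_force: [0.8, 0.1, -0.1]
width: 0.001
```

Call:
carry_out(moves=[[-1,[0,0,-35],0],[-1,[0,0,-70],0],[-1,[0,0,-100],0],[-1,[0,0,-125],0],[-1,[0,0,-145],0],[-1,[0,0,-158],0],[-1,[0,0,-165],0],[-1,[0,0,-170],0],[-1,[0,0,-171],0],[-1,[0,0,-171],0]])

```text
time: 13.0
position: [489.1, -17.4, 70.7]
ee_rot: [3.142, 0.001, -2.943]
contact_force: [-0.5, -0.3, 0.9]
width: -0.002
```

Call:
carry_out(moves=[[-1,[0,0,-2],0],[-1,[0,0,-4],0],[-1,[0,0,-6],0],[-1,[0,0,-8],0],[-1,[0,0,-10],0],[-1,[0,0,-12],0],[-1,[0,0,-13],0],[-1,[0,0,-14],0],[-1,[0,0,-14],0],[-1,[0,0,-14],0]])

```text
time: 14.0
position: [488.7, -17.5, 56.2]
ee_rot: [3.142, -0.0, -2.943]
contact_force: [0.4, 0.4, 0.8]
width: 0.001
```

Call:
carry_out(moves=[[-1,[0,0,-0.5],0],[-1,[0,0,-1],0],[-1,[0,0,-1.5],0],[-1,[0,0,-2],0],[-1,[0,0,-2.5],0],[-1,[0,0,-3],0],[-1,[0,0,-3],0],[-1,[0,0,-3],0],[-1,[0,0,-3],0],[-1,[0,0,-3],0]])

```text
time: 15.0
position: [488.8, -17.5, 53.5]
ee_rot: [-3.142, 0.0, -2.943]
contact_force: [-2.1, 0.2, 6.3]
width: 0.001
```

Call:
carry_out(moves=[[-1,[0,0,-0.5],0],[-1,[0,0,-1],0],[-1,[0,0,-1.5],0],[-1,[0,0,-1.5],0],[-1,[0,0,-1.5],0],[-1,[0,0,-1.5],0],[-1,[0,0,-1.5],0],[-1,[0,0,-1.5],0],[-1,[0,0,-1.5],0],[-1,[0,0,-1.5],0]])

```text
time: 16.0
position: [488.9, -17.5, 52.6]
ee_rot: [-3.141, 0.0, -2.942]
contact_force: [-4.0, 0.9, 14.4]
width: -0.002
```

The force is rising against a hard stop at z≈53. Withdrawing to look.

Call:
carry_out(moves=[[-1,[0,0,15],0],[-1,[0,0,50],0],[-1,[0,0,100],0],[-1,[0,0,150],0],[-1,[0,0,200],0],[-1,[0,0,250],0],[-1,[-5,-15,295],0],[-1,[-15,-50,335],0],[-1,[-28,-95,360],0],[-1,[-40,-140,368],0]])

```text
time: 17.0
position: [449.9, -154.7, 421.6]
ee_rot: [-3.141, 0.004, -2.941]
contact_force: [0.9, -0.4, -0.7]
width: -0.0
```

Call:
carry_out(moves=[[-1,[-8,-30,0],0],[-1,[-16,-55,0],0],[-1,[-16,-60,0],0],[-1,[-16,-60,0],0],[-1,[-16,-60,0],0],[-1,[-16,-60,0],0],[-1,[-16,-60,0],0],[-1,[-16,-60,0],0],[-1,[-16,-60,0],0],[-1,[-16,-60,0],0]])

```text
time: 18.0
position: [433.8, -213.7, 419.0]
ee_rot: [3.142, 0.0, -2.942]
contact_force: [0.3, 0.1, -0.0]
width: 0.001
```

```bash
python3 look.py 4
```

```text
18.0 [ 433.77105444 -213.65830945  419.02026134] [ 0.32538656  0.1031042  -0.01268094]
top 0.49 383.6 250.4 [478.9 -21.6  62. ]
side 0.53 384.5 178.3 [492.5  -9.4  62. ]
```

View pics/m4.png

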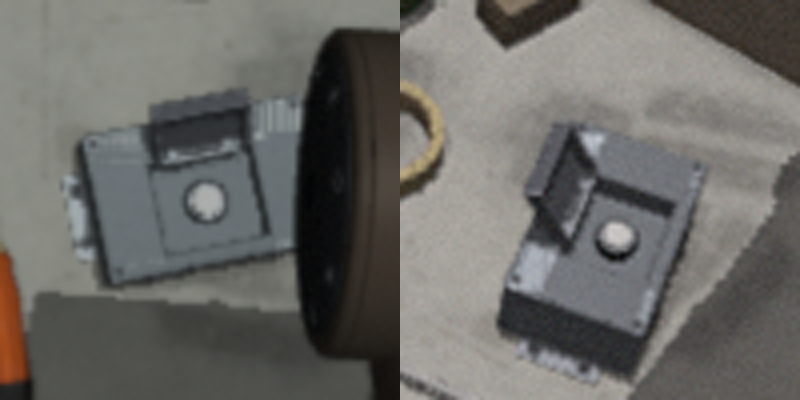

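View pics/t4.png

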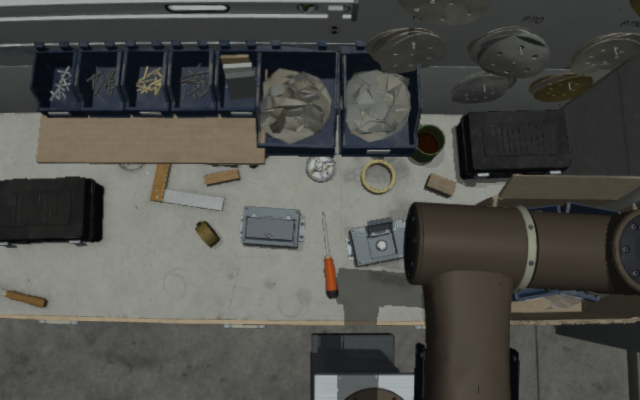

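The button sits visibly lower and the hatch is still open. Next, the button travel from pixels before I hand in.

```bash
python3 - <<'E'
from h import *
for c,P,(x0,y0,x1,y1) in (('top','t',(365,235,395,258)),('side','s',(372,165,398,190))):
    r=[]
    for n in '34':
        im=cv2.imread(f'pics/{P}{n}.png').astype(int).sum(2)[y0:y1,x0:x1]
        k,l,st,ce=cv2.connectedComponentsWithStats((im>400).astype(np.uint8)); i=1+st[1:,4].argmax(); r.append(ce[i])
    print(c,(r[1]-r[0]).round(2),'expected 8mm:',(proj(c,(493.5,-16,54))-proj(c,(493.5,-16,62))).round(2))
E
```

```text
top [-0.33  0.25] expected 8mm: [-0.39  0.2 ]
side [-0.64  2.02] expected 8mm: [-0.43  1.53]
```

The pixel shift matches full travel in both views, so I'm handing the job in.

```bash
python3 - <<'E'
from h import *
print(robot.finish_job())
E
```

```text
the job is handed in; nothing more can be done
None
```

The small hatch on the right-hand box is open and the reset button is pushed home. I handed the job in at about 18 s; no verdict is given.

- **Hatch:** I pressed its front edge once with closed fingers, to z ≈ 66 mm at about 2 N, and withdrew upward. It sprang fully open. Pictures about 2 s apart, with nothing touching the box, showed it still open.
- **Button:** I pressed it until a hard stop at z ≈ 53 mm, where the force rose to about 14 N. Afterwards its image had shifted by about the amount expected for the full 8 mm in both views. In the side view the shift was a little more than expected (2.0 against 1.5 pixels).
- **End state:** In the last pictures the small hatch is open, the wide hatch is shut and the loose things look undisturbed; I did not measure their positions. The arm is clear of everything.

**Checks that disagreed:**
- The detector's press spot was off sideways from the visible ribs by about 8 mm (top view) and 15 mm (side view). I used the ribs and my own fit of the box.
- The detector's final button marks were less consistent than the earlier ones, so I relied on the measured image shift instead.
- The arm blocked both cameras just above the hatch, so I judged both presses by force and height alone.

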